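Load-test a battery pack on the repair bench

ROBOT

A 7-joint arm with a two-finger parallel gripper is mounted at the origin on the work surface. World frame = base frame: x ahead of the robot, y to its left, z up, the work surface at z = 0. Lengths are in m, angles in rad, forces in N, time in s.
With the tool pointing down it reaches from about 0.425 to 0.925 m from the base axis. Payload 6.8 kg.
Tool frame: the origin (TCP) lies on the centre line of the jaws, within the pads' length; the fingertips stand 22 mm ahead of it and the grasp point (between the pads) lies 3 mm ahead of it; z points along the fingers, y is the line along which they close (so a half turn about z gives the same grasp; the last joint's range is limited). The gripper opens to 85 mm and grips with 20 to 120 N. Pads are 22 mm wide; open, the fingers measure 114 mm over their backs; the gripper's body (76 mm by 85 mm) begins 54 mm behind the grasp point. The pads swing forward as they close: fully open they stand 13 mm farther back than shut.
Start: joints at [-1.338, 0.477, 0.022, 1.555, -0.011, 1.109, -0.083], TCP at [0.226, 0.636, 0.253] pointing down, gripper open.
Joint ranges: [-2.96, 2.96], [-0.34, 2.1], [-1.41, 1.46], [0.24, 2.44], [-1.37, 4.51], [0.17, 1.92], [-2.96, 2.96]. Speed limits (rad/s): [2.39, 2.39, 3.14, 3.14, 3.14, 3.14, 3.14].

INTERFACE

Orientations are given as a unit quaternion [w, x, y, z].
In Python, from bench import sense, vision, ctrl gives the robot as it stands.
- The arm moves only by the tool step_arm, never from a script. Its argument "rows" is a list of rows, each a list of 7 numbers: the opening, from 0 (shut) to 1 (fully open), then the shift along the tool's x, y, z normalised to -1 to 1, where 1 is 100 mm, then the turn, a rotation vector about the tool's x, y, z normalised to -1 to 1, where 1 is 0.5 rad. A call has 1 to 8 rows; each row shifts and turns the commanded pose from where the row before left it, along the tool's axes as they then stand; what a row does not reach is not made up. A row lasts 1/10 s, in which the tool goes at most 50 mm and 8.59 degrees, less where a joint would pass 70% of its speed; a pose out of reach is approached as far as the arm can. A call with a number of a shift or a turn outside -1 to 1 is refused whole. A call with a gripper value outside its range is refused whole. The fingers move at their own pace and stop on an object; "squeeze" is the grip in N (left out, the last holds). Time passes only in rows, so rows that do not move let the fingers close. It gives the time, the measured TCP pose, the force, the opening and the grip force at its end, in the units of the state.
- sense(): the state, without advancing time (a new reading comes with each control period).
- vision.read_camera(name): name is "scene" or "top"; returns a dict with "pixels" (384x512x3 uint8, blue, green, red), "range_z" (384x512 float32, m along the optical axis (not along the pixel's ray), 0 where there is no reading), "intrinsics" (3x3 intrinsics, pixels), "extrinsics" (4x4, takes a point from world to camera coordinates). Camera axes: x right, y up, looking along -z (the intrinsics and any distortion apply to the point x, -y, -z); pixel columns grow to the right and rows downward; lengths in m; the calibration is good to about 2 mm. A picture is of the moment at which its call begins.
- ctrl.job_done(): hands the job in; it is judged then, once.
The state is a dict: "t": time; "joint_positions": joint angles; "qd": joint speeds; "tau": joint torques, N m; "eef_pos": TCP position; "tcp_rot": TCP orientation; "wrist_force": force on the tool from outside, world axes, zero at the start; "wrist_torque": the same for the moment, N m; "grip_width": finger opening in m; "grip_force": force on a finger pad.
Only numpy, scipy, OpenCV 4.12 (cv2) and the standard library are available. Lean on these libraries where they do the work, as an engineer would, in place of code of your own. Each camera call takes 0.05 s, during which the arm holds its last target. There are 200 camera calls.

TASK

Load-test the battery pack: first swing the tester's load lever all the way back to its zero stop, the end of the scale farther from the contact plate, then lift the battery pack (the bigger of the two hanging things) up off its hook, stand it gently upright in the middle of the steel contact plate, square to the plate, and let go. With the pack in place, swing the load lever until it lines up with the set pointer on the scale, let go of it, and then press the start button fully down and release it. Do not move the set pointer, and leave the other things on the bench and the hanging detector as they are.

Things in the scene. Friction and masses are not known exactly. Their poses are not given: they have to be found in the camera images.
- tester: Grey battery load tester, fixed, 240 (x) x 340 (y) x 80 mm. Origin: centre of its underside; front faces -x. Left part (y 40 to 170 mm): low deck 30 mm high with the contact plate. Right part (y -170 to 40 mm): console, flat top 80 mm high, with the lever, scale, pointer and start button, and a display 12 mm high on top at x 63 to 113, y -52 to 32 mm.
- contact_plate (a point): Centre of the top face of the steel contact plate on the tester's low deck, 36 mm above the table. The plate is 100 mm (its x) x 120 mm (its y); axes as the tester's.
- lever_pivot (a point): Point on the lever's upright hinge axis, at the height of the console's top (80 mm). Axes as the tester's. In the tester's frame it is at (35, -65, 80) mm.
- load_lever (a joint): Load lever: flat steel arm turning in the horizontal plane, 11 to 19 mm above the console's top, an upright grip at its end. Rad: 0 at the zero stop (arm points 235 degrees counter-clockwise from the tester's +x, seen from above), growing clockwise seen from above to 1.95 at the other stop. Stays where it is left; takes about 2 N at the grip.
- lever_grip (a point): Middle of the lever's grip, 85 mm from the hinge axis, 50 mm above the console's top. The grip is an upright round black handle 22 mm across, from 19 to 70 mm above the console's top. The x axis points outwards along the arm, which ends in a narrow index 101 mm from the hinge axis.
- set_pointer (a joint): Set pointer: a flat dark steel arrow, 8 mm high, on the scale around the same hinge, under the lever's path (the lever passes above and inside it). Value in rad, same zero and same sense as the load lever, so the lever lines up with it when both values are equal. Not to be moved.
- pointer_tip (a point): Inner tip of the set pointer, 104 mm from the hinge axis, 8 mm above the console's top. Its x axis points outwards from the hinge axis.
- start_button (a joint): Travel of the start button in m: 0 up, 0.006 fully down; sprung, about 5 N to push down.
- start_button_top (a point): Centre of the top of the round black start button (40 mm across, in a 56 mm steel housing), at the console's far right corner; its top is 22 mm above the console's top and it is pressed straight down.
- battery_pack: Battery pack, grey, about 0.4 kg, hanging on a hook. Origin: centre of its underside. Case 50 (x) x 76 (y) x 90 (z) mm; on top a D-handle 54 mm wide (y), 16 mm thick (x): two uprights from 90 mm up, top bar 135 to 151 mm up, opening 34 mm wide and 45 mm high. Can be gripped from above across the handle's outer sides (54 mm, along y), hook between the fingers.
- pack_handle (a point): Middle of the underside of the pack's handle bar, 135 mm above the pack's underside, where the hook carries it.
- pack_hook (a point): Where the handle bar rests on the hook: top of its level arm (10 mm thick), 170 mm above the table. Axes as the stand's: the arm comes from a post 65 mm away in +x (16 mm across, 168 mm high); its tip, 28 mm away in -x, turns up to 13 mm above this point. To unhook, raise the pack 15 to 33 mm, then draw it 80 mm to -x.
- detector: Detector, the smaller hanging thing: grey case 24 x 46 x 80 mm with a thin handle, 120 mm high in all, hanging on the other stand of the same make (hook arm at the same height). Leave it hanging. Origin: centre of its underside.
- multimeter: Multimeter lying flat, 150 x 75 x 34 mm; bystander. Origin: centre of its underside.
- solder_reel: Reel of solder standing on end, 60 mm across, 50 mm high; bystander. Origin: centre of its underside.
- screwdriver: Screwdriver lying on the table; bystander.
- flux_jar: Jar, 64 mm across, 75 mm high; bystander. Origin: centre of its underside.
- brush: Cleaning brush lying on the table; bystander.
- parts_tray: Low open tray 100 x 120 x 30 mm; bystander. Origin: centre of its underside.
Mind the look-alikes: they are no part of the job. Leave any yellow look-alike of the part that bears pack_hook alone.

How it is judged:
On the way, in this order (a step that is already met when the one before it is completed fails the run):
1. the load lever is at its zero stop while the pack still hangs on its hook (value of joint load_lever below 0.08 rad and distance between pack_handle and pack_hook below 0.015 m), for 0.2 s.
2. the pack is lifted off its hook and clear of it, the lever still at zero (distance between pack_handle and pack_hook above 0.06 m and height (world z) of battery_pack above 0.045 m and value of joint load_lever below 0.08 rad), for 0.1 s.
3. the pack stands released in the middle of the contact plate, upright and square, the lever still at zero (x of battery_pack in the frame of contact_plate between -0.02 and 0.02 m and y of battery_pack in the frame of contact_plate between -0.02 and 0.02 m and z of battery_pack in the frame of contact_plate between -0.004 and 0.006 m and angle between battery_pack's own z axis and vertical below 0.08 rad and angle between the x axis of battery_pack and the x axis of contact_plate, either way round below 0.3 rad and contact force between battery_pack and the fingers below 0.5 N and linear speed of battery_pack below 0.02 m/s and value of joint load_lever below 0.08 rad), for 0.2 s.
4. the load lever lines up with the set pointer, let go, with the pack on the plate (x of battery_pack in the frame of contact_plate between -0.02 and 0.02 m and y of battery_pack in the frame of contact_plate between -0.02 and 0.02 m and z of battery_pack in the frame of contact_plate between -0.004 and 0.006 m and angle between battery_pack's own z axis and vertical below 0.08 rad and angle between the x axis of battery_pack and the x axis of contact_plate, either way round below 0.3 rad and contact force between battery_pack and the fingers below 0.5 N and linear speed of battery_pack below 0.02 m/s and angle between the x axis of lever_grip and the x axis of pointer_tip, either way round below 0.07 rad and contact force between the fingers and tester below 0.5 N), for 0.2 s.
5. the start button is pressed fully down with the lever on the pointer and the pack on the plate (x of battery_pack in the frame of contact_plate between -0.02 and 0.02 m and y of battery_pack in the frame of contact_plate between -0.02 and 0.02 m and z of battery_pack in the frame of contact_plate between -0.004 and 0.006 m and angle between battery_pack's own z axis and vertical below 0.08 rad and angle between the x axis of battery_pack and the x axis of contact_plate, either way round below 0.3 rad and contact force between battery_pack and the fingers below 0.5 N and linear speed of battery_pack below 0.02 m/s and angle between the x axis of lever_grip and the x axis of pointer_tip, either way round below 0.07 rad and value of joint start_button above 0.0045 m), for 0.05 s.
At the end, for the whole second after the job is handed in: The pack stands free, upright (0.08 rad) and at rest on the contact plate, within 20 mm of its middle each way and square within 0.3 rad; lever within 0.07 rad of the set pointer, which moved under 5 mm; button up again; detector still hanging, moved under 30 mm (x of battery_pack in the frame of contact_plate between -0.02 and 0.02 m and y of battery_pack in the frame of contact_plate between -0.02 and 0.02 m and z of battery_pack in the frame of contact_plate between -0.004 and 0.006 m and angle between battery_pack's own z axis and vertical below 0.08 rad and angle between the x axis of battery_pack and the x axis of contact_plate, either way round below 0.3 rad and contact force between battery_pack and the fingers below 0.5 N and linear speed of battery_pack below 0.02 m/s and angle between the x axis of lever_grip and the x axis of pointer_tip, either way round below 0.07 rad and value of joint start_button below 0.0015 m and distance of detector from where it was at the start of the episode below 0.03 m and distance of pointer_tip from where it was at the start of the episode below 0.005 m); the robot touches nothing.
It fails at once if the pack is dropped or banged down on the contact plate (faster than 0.35 m/s in the last 30 mm above it) (z of battery_pack in the frame of contact_plate below 0.03 m and horizontal distance between battery_pack and contact_plate below 0.06 m and linear speed of battery_pack above 0.35 m/s).
It fails at once if the pack is tipped over or dropped on the table (angle between battery_pack's own z axis and vertical above 0.9 rad or height (world z) of battery_pack below 0.012 m).
It fails at once if the set pointer is moved by more than 5 mm (distance of pointer_tip from where it was at the start of the episode above 0.005 m).
It fails at once if the hanging detector is moved by more than 50 mm (distance of detector from where it was at the start of the episode above 0.05 m).
It fails at once if a bystander on the bench is moved by more than 40 mm (distance of any of multimeter, solder_reel, screwdriver, flux_jar, brush, parts_tray from where it was at the start of the episode above 0.04 m).
It also fails if it takes over 72 s, if anything falls off the work surface, if the arm or the gripper's body presses on something with over 40 N, if the wrist force passes 120 N, or if a joint passes its speed limit or range.

## Working session

There is one attempt and no reset: what is moved stays moved. The work goes in short steps, Python scripts to look and compute and a tool call to move; the robot and the scene stay as the last step left them, time stands still between calls to the robot, and variables do not carry over. Pictures are saved under pics/ and viewed, at most 10 in all, crops included, and the job is handed in when it is done.

Besides the shell and the picture viewer there is one more tool, called after "Emit:" as name(argument=value, ...), one argument or row to a line, values as JSON. step_arm: Moves the arm, as the interface text tells. Its arguments: {"type":"object","properties":{"rows":{"type":"array"},"squeeze":{"type":"number"}},"required":["rows"]}

```bash
ls; mkdir -p pics
python3 - <<'E'
from bench import sense, vision
import cv2, numpy as np, pickle
d={n:vision.read_camera(n) for n in("scene","top")}
pickle.dump(d,open("d0.pkl","wb"))
for n in d:
    cv2.imwrite(f"pics/{n}0.png",cv2.resize(d[n]["pixels"],None,fx=1.5,fy=1.5,interpolation=cv2.INTER_CUBIC))
    print(n,d[n]["intrinsics"],d[n]["extrinsics"])
s=sense();print(s)
E
```

```text
pics
scene [[362.38616888   0.         254.36687121]
 [  0.         362.38616888 192.05565769]
 [  0.           0.           1.        ]] [[ 0.8789484   0.47672147 -0.01365102 -0.40002143]
 [-0.35333119  0.67014065  0.65273929  0.08737252]
 [ 0.32032294 -0.56890082  0.75745962 -1.32239623]
 [ 0.          0.          0.          1.        ]]
top [[453.67401719   0.         248.09986729]
 [  0.         453.67401719 188.65519863]
 [  0.           0.           1.        ]] [[ 0.01639792 -0.9998435   0.00664011 -0.01631117]
 [ 0.98766863  0.01723166  0.15560766 -0.46535137]
 [-0.15569773  0.00400659  0.98779662 -1.55951337]
 [ 0.          0.          0.          1.        ]]
{'t': 0.1, 'joint_positions': array([-1.33805652,  0.47772512,  0.02235018,  1.55633434, -0.01152815,
        1.10929339, -0.0830896 ]), 'qd': array([-1.54189600e-03, -8.30518608e-04,  3.06999173e-04, -4.35511530e-03,
        8.68533547e-04,  2.07971212e-03, -2.08093324e-05]), 'tau': array([ 3.93833499e-03, -5.97758925e+01,  1.61354821e+00, -2.81955171e+01,
        1.29009364e-02,  5.02801646e-03,  2.84422401e-05]), 'eef_pos': array([0.22547909, 0.63570837, 0.25242559]), 'tcp_rot': array([-9.04056987e-05,  1.69590527e-01,  9.85514275e-01, -8.11139584e-04]), 'wrist_force': array([-0.60944243,  0.32003077, -0.72343494]), 'wrist_torque': array([ 0.00342004, -0.05435444,  0.05312024]), 'grip_force': 0.0, 'grip_width': 0.08497743402844965}
```

View pics/scene0.png

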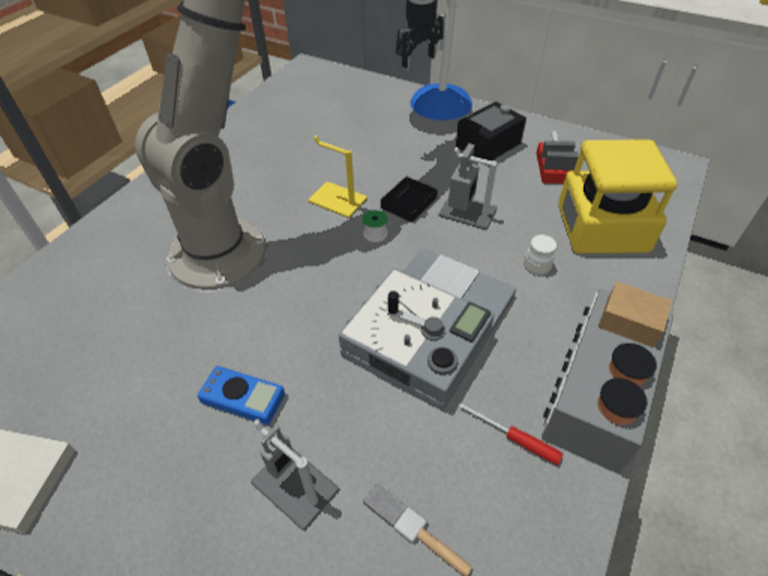

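View pics/top0.png

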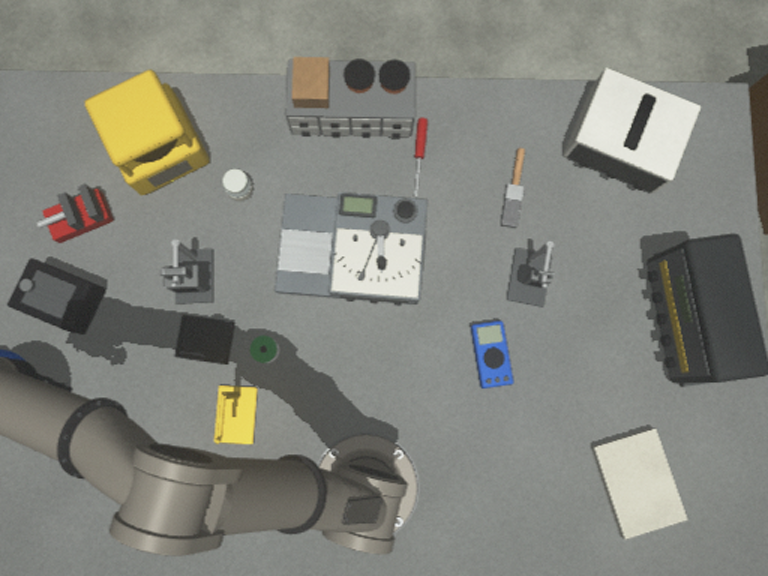

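Run:
```python
import cv2, numpy as np, pickle
d=pickle.load(open("d0.pkl","rb"))
t=d["top"]["pixels"]; s=d["scene"]["pixels"]
def c(i,x,y,w,h,W,H): return cv2.resize(i[y:y+h,x:x+w],(W,H),interpolation=cv2.INTER_CUBIC)
a=c(t,180,125,110,80,440,320); b=c(s,220,170,110,100,360,320)
e=c(t,100,150,60,60,200,200);f=c(t,320,150,60,60,200,200);g=c(s,285,90,60,60,200,200);h=c(s,160,270,70,80,200,200)
cv2.imwrite("pics/crop1.png",np.vstack([np.hstack([a,b]),np.hstack([e,f,g,h])]))
```

```text
(no output)
```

View pics/crop1.png

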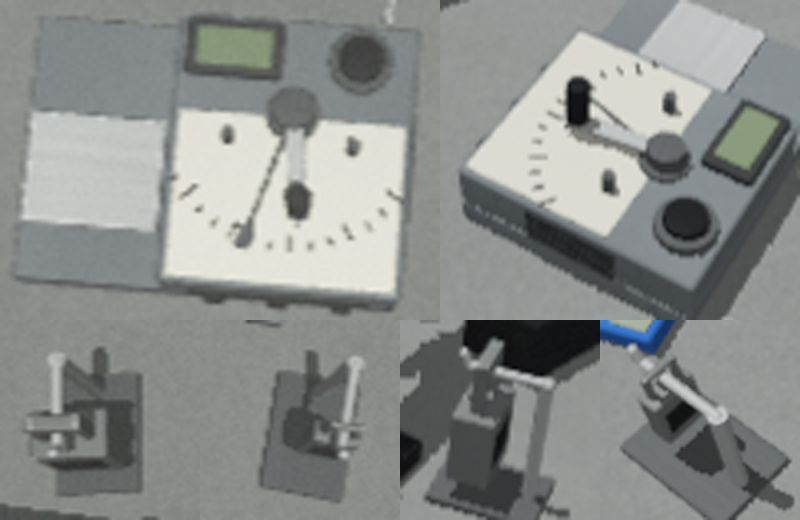

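```bash
cat > h.py <<'E'
import cv2, numpy as np
def cloud(d):
    K=d["intrinsics"];E=d["extrinsics"];z=d["range_z"]
    v,u=np.indices(z.shape)
    p=np.stack([(u-K[0,2])/K[0,0]*z,-(v-K[1,2])/K[1,1]*z,-z],-1)
    return (p-E[:3,3])@E[:3,:3]
def ray(d,u,v,h):
    K=d["intrinsics"];E=d["extrinsics"]
    r=np.array([(u-K[0,2])/K[0,0],-(v-K[1,2])/K[1,1],-1])@E[:3,:3]; o=-E[:3,3]@E[:3,:3]
    return o+r*(h-o[2])/r[2]
def proj(d,P):
    K=d["intrinsics"];E=d["extrinsics"];c=np.asarray(P)@E[:3,:3].T+E[:3,3]
    return np.stack([K[0,0]*c[...,0]/-c[...,2]+K[0,2],K[1,1]*-c[...,1]/-c[...,2]+K[1,2]],-1)
def comp(m,near=None):
    n,l,s,c=cv2.connectedComponentsWithStats(m.astype(np.uint8))
    k=l[near[1],near[0]] if near else 1+np.argmax(s[1:,4])
    return l==k
E
python3 - <<'E'
from h import *
import pickle
D=pickle.load(open("d0.pkl","rb"));t=D["top"];P=cloud(t);im=t["pixels"]
z=P[...,2]
print("z tests: table",z[200,300],"console",z[185,225],"plate",z[165,205],"deck",z[140,205], "pack",z[175,117],z[170,127])
m=comp((z>.015)&(z<.1),(205,165)); q=P[m][:,:2].astype(np.float32)
print("tester",cv2.minAreaRect(q),m.sum())
m=comp((z>.065)&(z<.1),(225,185)); q=P[m][:,:2].astype(np.float32)
print("console",cv2.minAreaRect(q),np.median(z[m]))
g=cv2.cvtColor(im,cv2.COLOR_BGR2GRAY)
m=comp((g>165)&(z<.05)&(z>.03),(205,165)); q=P[m][:,:2].astype(np.float32)
print("plate",cv2.minAreaRect(q),q.mean(0),m.sum(),np.median(z[m]))
# button, pivot, arrow
for n,(u,v),h in(("button",(270,140),.102),("pivot",(253,152),.1),("grip",(254,174),.15),("arrow",(240.5,183.7),.088)): print(n,ray(t,u,v,h),P[int(v),int(u)])
# stands
for n,(x0,y0) in(("L",(117,175)),("R",(362,178))):
    w=P[y0-35:y0+35,x0-25:x0+25].reshape(-1,3); a=w[w[:,2]>.15]
    print(n,len(a),cv2.minAreaRect(a[:,:2].astype(np.float32)))
for nm in("scene",):
    S=cloud(D[nm])
    for lo,hi,x,y in((.04,.12,300,125),(.04,.12,190,305)):
        w=S[y-45:y+45,x-45:x+45].reshape(-1,3);a=w[(w[:,2]>lo)&(w[:,2]<hi)];print(len(a),np.percentile(a,[5,50,95],axis=0).round(3).tolist())
E
```

```text
z tests: table 0.008388416394818929 console 0.08687550001229422 plate 0.03336459016662361 deck 0.03485648013046205 pack 0.17416005646904414 0.055056429978349176
tester ((0.5483740568161011, 0.04296347498893738), (0.342406690120697, 0.25175046920776367), 85.87934875488281) 6347
console ((0.5442984104156494, -0.02208039164543152), (0.21207807958126068, 0.25088322162628174), 86.15099334716797) 0.08263824081583768
plate ((0.5391858816146851, 0.1517486870288849), (0.11997194588184357, 0.10046450793743134), 85.44715881347656) [0.53930235 0.15206411] 895 0.03759372852641846
button [ 0.62550722 -0.08052473  0.102     ] [ 0.62504774 -0.08043643  0.10369985]
pivot [ 0.58273024 -0.02285351  0.1       ] [ 0.58219798 -0.02282322  0.10220232]
grip [ 0.496685   -0.02653666  0.15      ] [ 0.49612259 -0.02648739  0.15294261]
arrow [0.47408422 0.0179538  0.088     ] [0.47586325 0.01965281 0.0915905 ]
L 226 ((0.34467506408691406, 0.2342095971107483), (0.5308085680007935, 0.08145642280578613), 52.900604248046875)
R 152 ((0.35589683055877686, -0.2198564112186432), (0.06900765001773834, 0.5119620561599731), 40.188961029052734)
1080 [[0.352, 0.374, 0.045], [0.453, 0.638, 0.081], [0.524, 0.715, 0.11]]
271 [[0.467, -0.405, 0.053], [0.485, -0.396, 0.089], [0.544, -0.373, 0.117]]
```

Run:
```python
from h import *
import pickle
D=pickle.load(open("d0.pkl","rb"));t=D["top"];P=cloud(t);im=t["pixels"];g=cv2.cvtColor(im,cv2.COLOR_BGR2GRAY);z=P[...,2]
print("gray L"); print(g[156:186,106:126])
def rect(m,h,n):
    v,u=np.nonzero(m);q=np.array([ray(t,a,b,h)[:2] for a,b in zip(u,v)],np.float32);print(n,len(q),cv2.minAreaRect(q),q.mean(0))
yy,xx=np.indices(g.shape)
m=comp((g>165)&(z<.05)&(z>.02),(205,165)); rect(m,.036,"plate")
m=comp((g>190)&(z>.06)&(z<.1),(230,190)); rect(m,.08,"white")
c,r=None,None
for n,(u,v),h in(("button",(270,140),.102),("pivot",(253,152),.1),("grip",(254,174),.15)):
    th={"button":60,"pivot":125,"grip":90}[n]
    m=comp((g<th)&(z>h-.012)&(abs(xx-u)<10)&(abs(yy-v)<10),(u,v)); rect(m,h,n)
```

```text
gray L
[[142 138 138 139 140 139 141 139 140 139 142 146 141 140 143 144 140 141
  138 140]
 [140 141 141 140 137 137 138 140 141 141 142 142 141 141 141 143 139 138
  139 140]
 [142 139 140 139 136 142 142 142 140 140 143 140 140 142 141 140 137 134
  137 140]
 [139 138 139 141 135 141 139 140 141 147 152 151 145 139 142 138 139 137
  137 142]
 [136 136 139 140 142 141 142 138 151 173 177 175 176 155 143 140 144 137
  142 145]
 [138 139 139 140 138 141 139 143 169 185 181 176 165 146 128 140 142 142
  143 141]
 [140 141 142 143 140 141 143 143 165 188 185 177 165 135  95 116 133 142
  139 141]
 [140 141 138 141 140 141 142 142 156 175 186 183 155 112  86  88 111 134
  141 140]
 [141 145 142 140 140 142 139 142 144 161 185 172 133  94  94  89  89 101
  125 138]
 [139 142 142 139 139 137 139 141 139 160 186 174 130  89  91  96  90  85
   96 120]
 [142 140 139 142 138 140 140 140 140 164 184 175 131  83  88  88  89  96
   88  91]
 [137 141 139 139 142 139 137 137 139 159 188 176 132  92  91  87  86  93
   94  88]
 [143 139 141 142 143 139 139 140 139 159 187 176 134  98  98  99  86  87
[... 1482 characters left out ...]
565613, 0.15297967195510864), (0.12029509246349335, 0.09921076148748398), 86.1739273071289) [0.5396186  0.15254737]
white 2065 ((0.5074985027313232, -0.017286144196987152), (0.1961703598499298, 0.14582480490207672), 86.15814208984375) [ 0.5037661  -0.01753643]
button 196608 ((0.4873350262641907, -0.040767788887023926), (1.3152934312820435, 1.844254493713379), 1.1730225086212158) [ 0.46054697 -0.03414816]
pivot 106 ((0.5810156464576721, -0.02288932539522648), (0.038562946021556854, 0.04107404127717018), 1.0261526107788086) [ 0.582523   -0.02363147]
grip 29 ((0.49669554829597473, -0.026538994163274765), (0.020034531131386757, 0.013132447376847267), 0.8629375696182251) [ 0.496113   -0.02654434]
```

Run:
```python
from h import *
import pickle
from scipy.spatial.transform import Rotation as R
D=pickle.load(open("d0.pkl","rb"));t=D["top"];P=cloud(t);z=P[...,2]
print("bar",ray(t,114.8,180.5,.186),"depth",P[179:183,109:122].reshape(-1,3).mean(0),"ends",ray(t,106,180.5,.186),ray(t,123.5,180.5,.186))
a=ray(t,116.3,165,.170);b=ray(t,116.4,177,.170);print("arm",a,b,np.degrees(np.arctan2(*(a-b)[[1,0]])))
bar=ray(t,114.8,180.5,.186)
S=D["scene"];print("in scene",proj(S,[bar,bar-[0,0,.061],[.54,.1527,.036],[.5825,-.0235,.1],[.4967,-.0265,.15]]))
pm=z.copy(); print((1000*z[172:188,105:126:2]).astype(int))
print(R.from_quat([.16959,.98551,-.0008,-.00009]).as_matrix().round(3))
Q=cloud(S);w=Q[95:130,295:325].reshape(-1,3);a=w[(w[:,2]>.165)&(w[:,2]<.2)];print(len(a),np.percentile(a,[2,50,98],axis=0).round(3))
```

```text
bar [0.46089049 0.4173769  0.186     ] depth [0.46075956 0.41649906 0.18683502] ends [0.46039884 0.44535995 0.186     ] [0.46137667 0.38970467 0.186     ]
arm [0.51464996 0.42039186 0.17      ] [0.47516949 0.41763875 0.17      ] 3.988977975761337
in scene [[311.80695526  99.23403137]
 [310.02159565 113.44095488]
 [298.40223486 185.34077637]
 [288.78044191 215.91620272]
 [262.027744   194.8490133 ]]
[[   3    4    0    3    8    4  168   15   16    2   17]
 [   0   -2    1   -2    1    7  172   12    9    8   13]
 [   2    5    2   10    4   -1  168   11   13    9 1613]
 [   5   10    4    2    2    0  174   13    6   15   10]
 [   3   10    3    0   -3    0  168    8   12   10   12]
 [   0    1    4  126  127  125  169  129 1613  126  134]
 [   4    4    5  122  128  184  188  182  187  189  123]
 [   4  182  186  188  186  187  186  188  187  187  173]
 [   0  194  185  188  190  188  189  190  187  189  170]
 [   4  187  185  189  188  185  185  184  189  186  169]
 [   0  187  182  186  187  185  184  184  187  186  176]
 [   5    4  182  186  181  187  178  179  176  173  166]
 [   0    6  170  164  152  134  171  122  129  127  154]
 [   5   -2    0  151  151  127  171  128  130  126  129]
 [   0   -5    2  127  130  124  172  123  131  125  127]
 [   4   -1    0  126  128  134  176  126  119  132  121]]
[[-0.942  0.334 -0.   ]
 [ 0.334  0.942 -0.002]
 [-0.    -0.002 -1.   ]]
114 [[0.432 0.387 0.165]
 [0.465 0.41  0.178]
 [0.506 0.436 0.187]]
```

Emit:
step_arm(
  rows=[
    [0.6,0,0,0,0,0,-0.3],
    [0.6,0,0,0,0,0,-0.3],
    [0.6,0,0,0,0,0,-0.3],
    [0.6,0,0,0,0,0,-0.3],
    [0.6,0,0,0,0,0,-0.3],
    [0.6,0,0,0,0,0,-0.12],
  ],
  squeeze=25,
)

```text
t: 0.7
eef_pos: [0.2256, 0.6358, 0.2527]
tcp_rot: [-0.0, -0.235, 0.972, -0.0]
wrist_force: [0.1, -1.0, -0.7]
grip_width: 0.051
grip_force: 0.0
```

```bash
cat > go.py <<'E'
# go.py x y z [phi_deg]: shift (tool axes, units of 100 mm) and turn (units of .5 rad) to reach target
import sys, numpy as np
from scipy.spatial.transform import Rotation as R
from bench import sense
s=sense(); a=[float(v) for v in sys.argv[1:]]
q=s["tcp_rot"]; M=R.from_quat([q[1],q[2],q[3],q[0]]).as_matrix()
phi=np.degrees(np.arctan2(M[1,1],M[0,1]))
print("t",s["t"],"pos",s["eef_pos"].round(4),"phi",phi.round(2),"tilt",M[:,2].round(4),"w",round(s["grip_width"],4),"gf",s["grip_force"],"F",s["wrist_force"].round(1),"q7",s["joint_positions"][6].round(2))
if a:
    print("shift",(M.T@(np.array(a[:3])-s["eef_pos"])*10).round(3), "turn", M.T@[0,0,1]*np.radians(a[3]-phi)/.5 if len(a)>3 else "")
E
python3 go.py .4965 -.0265 .2525 117
```

```text
t 0.7 pos [0.2256 0.6358 0.2527] phi 117.16 tilt [-4.e-04 -1.e-03 -1.e+00] w 0.051 gf 0.0 F [ 0.1 -1.  -0.7] q7 0.66
shift [ 0.614 -7.129  0.008] turn [-4.54594231e-06  3.99070563e-06  5.63670399e-03]
```

Emit:
step_arm(
  rows=[
    [0.6,0.04,-0.45,0,0,0,0],
    [0.6,0.04,-0.45,0,0,0,0],
    [0.6,0.04,-0.45,0,0,0,0],
    [0.6,0.04,-0.45,0,0,0,0],
    [0.6,0.04,-0.45,0,0,0,0],
    [0.6,0.04,-0.45,0,0,0,0],
    [0.6,0.04,-0.45,0,0,0,0],
    [0.6,0.04,-0.45,0,0,0,0],
  ],
)

```text
t: 1.5
eef_pos: [0.3601, 0.2986, 0.2531]
tcp_rot: [-0.0, -0.232, 0.973, -0.0]
wrist_force: [0.5, 0.5, 0.6]
grip_width: 0.0513
grip_force: 0.0
```

Emit:
step_arm(
  rows=[
    [0.6,0.04,-0.45,0,0,0,0],
    [0.6,0.04,-0.45,0,0,0,0],
    [0.6,0.04,-0.45,0,0,0,0],
    [0.6,0.04,-0.45,0,0,0,0],
    [0.6,0.04,-0.45,0,0,0,0],
    [0.6,0.04,-0.45,0,0,0,0],
    [0.6,0.04,-0.4,0,0,0,0],
    [0.6,0,0,0,0,0,0],
  ],
)

```text
t: 2.3
eef_pos: [0.4761, 0.0057, 0.2533]
tcp_rot: [0.0, -0.228, 0.974, -0.001]
wrist_force: [-0.4, 0.6, 0.2]
grip_width: 0.0513
grip_force: 0.0
```

```bash
python3 go.py .4965 -.0265 .133 117
```

```text
t 2.3 pos [0.4761 0.0057 0.2533] phi 116.38 tilt [ 7.0e-04 -2.1e-03 -1.0e+00] w 0.0513 gf 0.0 F [-0.4  0.6  0.2] q7 1.93
shift [-0.04  -0.377  1.204] turn [ 6.41320284e-06 -4.71418914e-05 -2.16271839e-02]
```

Emit:
step_arm(
  rows=[
    [0.6,-0.02,-0.19,0,0,0,0],
    [0.6,-0.02,-0.19,0,0,0,0],
    [0.6,0,0,0.3,0,0,0],
    [0.6,0,0,0.3,0,0,0],
    [0.6,0,0,0.3,0,0,0],
    [0.6,0,0,0.3,0,0,0],
    [0.6,0,0,0,0,0,0],
  ],
)

```text
t: 3.0
eef_pos: [0.4927, -0.02, 0.13]
tcp_rot: [-0.004, -0.233, 0.973, 0.001]
wrist_force: [-0.5, 0.3, 0.5]
grip_width: 0.0514
grip_force: 0.0
```

```bash
python3 go.py .4965 -.0265 .133 117
python3 - <<'E'
from h import *
from bench import vision
import pickle
D={n:vision.read_camera(n) for n in("scene","top")};pickle.dump(D,open("d1.pkl","wb"))
cv2.imwrite("pics/c2.png",np.hstack([cv2.resize(D["scene"]["pixels"][150:270,210:330],(400,400)),cv2.resize(D["top"]["pixels"][120:220,190:290],(400,400))]))
E
```

```text
t 3.0 pos [ 0.4927 -0.02    0.13  ] phi 116.92 tilt [-7.8e-03 -7.0e-04 -1.0e+00] w 0.0514 gf 0.0 F [-0.5  0.3  0.5] q7 2.08
shift [-0.004 -0.075 -0.03 ] turn [ 1.90104853e-05  7.67876663e-06 -2.62494456e-03]
```

View pics/c2.png

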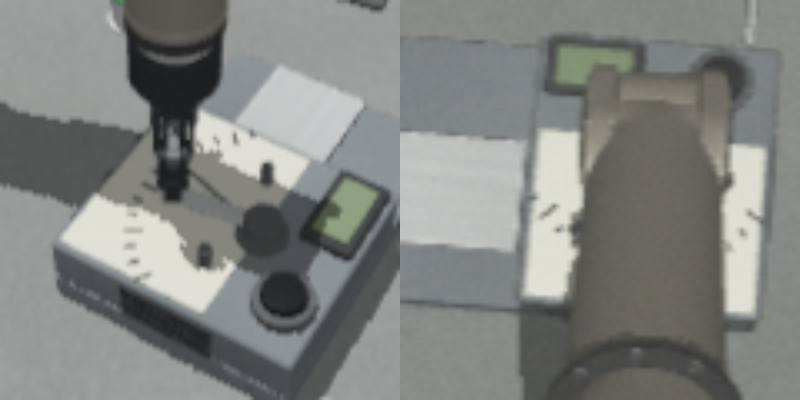

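The scene crop shows the fingers round the grip (crop pixel 172,190), clear of the scale. The top view is covered by the arm.

Emit:
step_arm(
  rows=[
    [0.6,0,-0.07,0,0,0,0],
    [0.6,0,0,0,0,0,0],
    [0,0,0,0,0,0,0],
    [0,0,0,0,0,0,0],
    [0,0,0,0,0,0,0],
    [0,0,0,0,0,0,0],
  ],
)

```text
t: 3.7
eef_pos: [0.4992, -0.0268, 0.1339]
tcp_rot: [0.0, -0.232, 0.973, 0.0]
wrist_force: [-2.2, 0.2, 5.6]
grip_width: 0.0213
grip_force: 25.1
```

```bash
python3 go.py
python3 - <<'E'
import numpy as np
c=np.array([.5825,-.0235]);y=-3.83
for v in (0,.02,.3,.6,.85):
    a=np.radians(235+y)-v; print(v,np.degrees(a).round(1),(c+.085*np.array([np.cos(a),np.sin(a)])).round(4))
E
```

```text
t 3.7 pos [ 0.4992 -0.0268  0.1339] phi 116.88 tilt [ 7.e-04  3.e-04 -1.e+00] w 0.0213 gf 25.08253022097051 F [-2.2  0.2  5.6] q7 2.09
0 231.2 [ 0.5292 -0.0897]
0.02 230.0 [ 0.5279 -0.0886]
0.3 214.0 [ 0.512 -0.071]
0.6 196.8 [ 0.5011 -0.0481]
0.85 182.5 [ 0.4976 -0.0272]
```

Emit:
step_arm(
  rows=[
    [0,0.04,-0.1,0,0,0,0],
    [0,0.025,-0.1,0,0,0,0],
    [0,0.01,-0.125,0,0,0,0],
    [0,0,-0.125,0,0,0,0],
    [0,-0.025,-0.12,0,0,0,0],
    [0,-0.04,-0.12,0,0,0,0],
    [0,0,0,0,0,0,0],
    [0,0,0,0,0,0,0],
  ],
)

```text
t: 4.5
eef_pos: [0.5284, -0.0891, 0.1331]
tcp_rot: [-0.001, -0.232, 0.973, 0.0]
wrist_force: [-3.1, -1.1, 1.8]
grip_width: 0.0213
grip_force: 25.5
```

```bash
python3 go.py .5292 -.0897 .133
```

```text
t 4.5 pos [ 0.5284 -0.0891  0.1331] phi 116.89 tilt [-1.5e-03 -3.0e-04 -1.0e+00] w 0.0213 gf 25.478075905703008 F [-3.1 -1.1  1.8] q7 2.23
shift [-0.004 -0.009  0.001] turn
```

Emit:
step_arm(
  rows=[
    [0,-0.015,-0.04,0,0,0,0],
    [0,0,0,0,0,0,0],
    [0,0,0,0,0,0,0],
  ],
)

```text
t: 4.8
eef_pos: [0.5287, -0.0893, 0.1329]
tcp_rot: [-0.003, -0.233, 0.972, 0.002]
wrist_force: [-13.7, 6.2, 12.5]
grip_width: 0.0212
grip_force: 27.2
```

```bash
python3 go.py .5292 -.0897 .133
```

```text
t 4.8 pos [ 0.5287 -0.0893  0.1329] phi 116.99 tilt [-0.0079  0.0032 -1.    ] w 0.0212 gf 27.167741079465486 F [-13.7   6.2  12.5] q7 2.23
shift [-0.003 -0.006 -0.001] turn
```

Emit:
step_arm(
  rows=[
    [0.6,0.01,0.03,0,0,0,0],
    [0.6,0,0,0,0,0,0],
    [0.6,0,0,0,0,0,0],
    [0.6,0,0,-0.3,0,0,0],
    [0.6,0,0,-0.4,0,0,0],
    [0.9,0,0,-0.5,0,0,0.3],
    [0.9,0,0,0,0,0,0.3],
    [1,0,0,0,0,0,0.2],
  ],
)

```text
t: 5.6
eef_pos: [0.5317, -0.0899, 0.2554]
tcp_rot: [0.003, -0.032, 0.999, -0.0]
wrist_force: [0.0, 0.4, 0.0]
grip_width: 0.0855
grip_force: 0.0
```

```bash
python3 go.py .461 .4173 .250 94
```

```text
t 5.6 pos [ 0.5317 -0.0899  0.2554] phi 93.62 tilt [ 0.0051  0.     -1.    ] w 0.0855 gf 0.0 F [0.  0.4 0. ] q7 1.79
shift [0.386 5.107 0.051] turn [-6.76817239e-05 -4.08817779e-06 -1.33578352e-02]
```

Emit:
step_arm(
  rows=[
    [1,0.03,0.43,0,0,0,0],
    [1,0.03,0.43,0,0,0,0],
    [1,0.03,0.43,0,0,0,0],
    [1,0.03,0.43,0,0,0,0],
    [1,0.03,0.43,0,0,0,0],
    [1,0.03,0.43,0,0,0,0],
    [1,0.03,0.43,0,0,0,0],
    [1,0.03,0.43,0,0,0,0],
  ],
)

```text
t: 6.4
eef_pos: [0.4825, 0.2537, 0.2535]
tcp_rot: [0.001, -0.034, 0.999, 0.0]
wrist_force: [0.1, -0.1, 1.1]
grip_width: 0.0856
grip_force: 0.0
```

Emit:
step_arm(
  rows=[
    [1,0.04,0.42,0,0,0,0],
    [1,0.04,0.42,0,0,0,0],
    [1,0.04,0.42,0,0,0,0],
    [1,0.04,0.4,0,0,0,0],
    [1,0,0,0,0,0,0],
    [1,0,0,0,0,0,0],
  ],
)

```text
t: 7.0
eef_pos: [0.4548, 0.4175, 0.2529]
tcp_rot: [0.0, -0.036, 0.999, -0.0]
wrist_force: [0.1, -1.8, -0.7]
grip_width: 0.0856
grip_force: 0.0
```

```bash
python3 go.py .461 .4173 .165 94
python3 - <<'E'
from h import *
from bench import vision
import pickle
D={n:vision.read_camera(n) for n in("scene","top")};pickle.dump(D,open("d2.pkl","wb"))
cv2.imwrite("pics/c3.png",np.hstack([cv2.resize(D["scene"]["pixels"][70:150,260:340],(300,400)),cv2.resize(D["top"]["pixels"][125:205,210:290],(400,400),interpolation=cv2.INTER_CUBIC)]))
E
```

```text
t 7.0 pos [0.4548 0.4175 0.2529] phi 94.07 tilt [ 2.e-04 -1.e-04 -1.e+00] w 0.0856 gf 0.0 F [ 0.1 -1.8 -0.7] q7 0.84
shift [-0.062 -0.006  0.879] turn [4.25881833e-07 2.19179450e-07 2.55447169e-03]
```

View pics/c3.png

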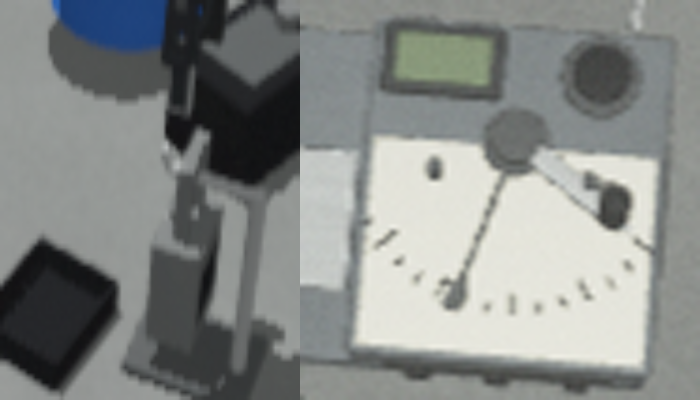

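Lever against the zero-stop stub (crop 605,200); set pointer a dark line ending in a head at crop (455,298). The pack hangs on the grey stand, fingers just above it.

Emit:
step_arm(
  rows=[
    [1,-0.06,0,0,0,0,0],
    [1,0,0,0.22,0,0,0],
    [1,0,0,0.22,0,0,0],
    [1,0,0,0.22,0,0,0],
    [1,0,0,0.22,0,0,0],
    [1,0,0,0,0,0,0],
    [1,0,0,0,0,0,0],
  ],
)

```text
t: 7.8
eef_pos: [0.4619, 0.4161, 0.1658]
tcp_rot: [0.0, -0.034, 0.999, -0.0]
wrist_force: [-0.5, -0.7, 0.0]
grip_width: 0.0856
grip_force: 0.0
```

```bash
python3 go.py .461 .4173 .164 94
python3 - <<'E'
from h import *
import pickle
from bench import vision
t=pickle.load(open("d2.pkl","rb"))["top"]
f=lambda x,y,h: ray(t,210+(x-300)/5-.4,125+y/5-.4,h)
p=[f(503,178,.088),f(462,282,.088),f(455,298,.088)];b=f(605,72,.102);pv=np.array([.5825,-.0235,0])
print(p,b,f(517,138,.1))
for q in p: d=q-pv;print(np.hypot(*d[:2]),np.degrees(np.arctan2(d[1],d[0]))%360)
d=p[0]-p[1];print(np.degrees(np.arctan2(-d[1],-d[0])))
g=f(613,205,.15);d=g-pv;print("grip",g,np.hypot(*d[:2]),np.degrees(np.arctan2(d[1],d[0]))%360)
E
```

```text
t 7.8 pos [0.4619 0.4161 0.1658] phi 93.87 tilt [ 2.e-04 -3.e-04 -1.e+00] w 0.0856 gf 0.0 F [-0.5 -0.7  0. ] q7 0.85
shift [0.008 0.012 0.018] turn [-9.25404330e-07 -1.17580983e-06 -4.43687051e-03]
[array([ 0.556561  , -0.01382081,  0.088     ]), array([0.48351355, 0.01301497, 0.088     ]), array([0.47236258, 0.01758026, 0.088     ])] [ 0.62907878 -0.08255295  0.102     ] [ 0.582029   -0.02286384  0.1       ]
0.027686065366148264 159.53683301717348
0.10550668546312221 159.75156066681774
0.11754930393367129 159.5449405762818
159.82795342036238
grip [ 0.52587913 -0.08604675  0.15      ] 0.08436835443270313 227.8468192240952
```

Emit:
step_arm(
  rows=[
    [1,0,0.01,0.02,0,0,0],
    [0,0,0,0,0,0,0],
    [0,0,0,0,0,0,0],
    [0,0,0,0,0,0,0],
    [0,0,0,0,0,0,0],
  ],
  squeeze=60,
)

```text
t: 8.3
eef_pos: [0.4616, 0.4177, 0.1644]
tcp_rot: [0.001, -0.034, 0.999, 0.0]
wrist_force: [-1.1, -2.3, 6.3]
grip_width: 0.0537
grip_force: 63.9
```

```bash
python3 go.py
```

```text
t 8.3 pos [0.4616 0.4177 0.1644] phi 93.94 tilt [ 1.2e-03  5.0e-04 -1.0e+00] w 0.0537 gf 63.91070365905762 F [-1.1 -2.3  6.3] q7 0.85
```

Emit:
step_arm(
  rows=[
    [0,0,0,-0.08,0,0,0],
    [0,0,0,-0.08,0,0,0],
    [0,0,0,-0.08,0,0,0],
    [0,0,0,0,0,0,0],
    [0,0.2,0,0,0,0,0],
    [0,0.2,0,0,0,0,0],
    [0,0.25,0,0,0,0,0],
    [0,0,0,0,0,0,0],
  ],
)

```text
t: 9.1
eef_pos: [0.3919, 0.4137, 0.1867]
tcp_rot: [-0.002, -0.037, 0.999, -0.001]
wrist_force: [-0.1, -0.1, -5.5]
grip_width: 0.0533
grip_force: 64.5
```

```bash
python3 go.py
```

```text
t 9.1 pos [0.3919 0.4137 0.1867] phi 94.19 tilt [-0.0037 -0.0012 -1.    ] w 0.0533 gf 64.479660987854 F [-0.1 -0.1 -5.5] q7 0.76
```

Emit:
step_arm(
  rows=[
    [0,0.2,0,0,0,0,0],
    [0,0.15,0,-0.2,0,0,0],
    [0,0,0,-0.3,0,0,0],
    [0,0,0,0,0,0,0.14],
    [0,0,0,0,0,0,0.14],
    [0,0,0,0,0,0,0],
  ],
)

```text
t: 9.7
eef_pos: [0.3613, 0.4109, 0.2374]
tcp_rot: [0.0, 0.036, 0.999, 0.0]
wrist_force: [0.8, 0.4, -6.3]
grip_width: 0.0535
grip_force: 65.5
```

```bash
python3 go.py .5403 .153 .236 86.2
```

```text
t 9.7 pos [0.3613 0.4109 0.2374] phi 85.9 tilt [ 2.e-04  2.e-04 -1.e+00] w 0.0535 gf 65.45128226280212 F [ 0.8  0.4 -6.3] q7 0.57
shift [-1.97  -2.445  0.014] turn [-2.37347749e-06  2.03290403e-06 -1.03766414e-02]
```

Emit:
step_arm(
  rows=[
    [0,0,-0.3,0,0,0,0],
    [0,0,-0.3,0,0,0,0],
    [0,-0.1,-0.3,0,0,0,0],
    [0,-0.3,-0.3,0,0,0,0],
    [0,-0.3,-0.3,0,0,0,0],
    [0,-0.3,-0.3,0,0,0,0],
    [0,-0.3,-0.3,0,0,0,0],
    [0,-0.3,-0.2,0,0,0,0],
  ],
)

```text
t: 10.5
eef_pos: [0.5054, 0.1672, 0.2372]
tcp_rot: [-0.0, 0.035, 0.999, -0.0]
wrist_force: [1.1, 0.5, -4.6]
grip_width: 0.0531
grip_force: 66.3
```

Emit:
step_arm(
  rows=[
    [0,-0.25,-0.15,0,0,0,0],
    [0,-0.1,0,0,0,0,0],
    [0,0,0,0,0,0,0],
    [0,0,0,0,0,0,0],
  ],
)

```text
t: 10.9
eef_pos: [0.5373, 0.1538, 0.2368]
tcp_rot: [-0.001, 0.034, 0.999, 0.0]
wrist_force: [-0.7, -0.5, -4.7]
grip_width: 0.0533
grip_force: 66.6
```

```bash
python3 go.py .5403 .153 .1665 86.2
python3 - <<'E'
from h import *
from bench import vision
import pickle
D={n:vision.read_camera(n) for n in("scene","top")};pickle.dump(D,open("d3.pkl","wb"))
cv2.imwrite("pics/c4.png",np.hstack([cv2.resize(D["scene"]["pixels"][110:230,240:360],(400,400)),cv2.resize(D["top"]["pixels"][110:210,160:260],(400,400),interpolation=cv2.INTER_CUBIC)]))
E
```

```text
t 10.9 pos [0.5373 0.1538 0.2368] phi 86.06 tilt [-1.7e-03  2.0e-04 -1.0e+00] w 0.0533 gf 66.55671000480652 F [-0.7 -0.5 -4.7] q7 1.21
shift [-0.031 -0.006  0.703] turn [ 8.28243191e-06  2.91889086e-07 -4.89174768e-03]
```

View pics/c4.png

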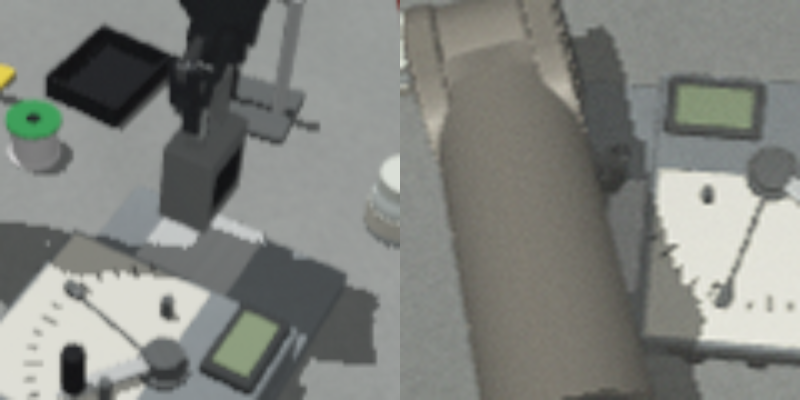

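Pack hangs upright in the jaws (scene crop 200,175) over the plate, nothing beneath it but plate.

Emit:
step_arm(
  rows=[
    [0,-0.03,0,0.1,0,0,0],
    [0,0,0,0.15,0,0,0],
    [0,0,0,0.15,0,0,0],
    [0,0,0,0.1,0,0,0],
    [0,0,0,0.07,0,0,0],
    [0,0,0,0.05,0,0,0],
    [0,0,0,0,0,0,0],
    [0,0,0,0,0,0,0],
  ],
)

```text
t: 11.8
eef_pos: [0.5416, 0.1527, 0.1756]
tcp_rot: [0.0, 0.035, 0.999, 0.0]
wrist_force: [0.1, -0.7, -6.0]
grip_width: 0.0531
grip_force: 66.4
```

```bash
python3 go.py .5403 .153 .1654 86.2
```

```text
t 11.8 pos [0.5416 0.1527 0.1756] phi 85.94 tilt [ 6.e-04  3.e-04 -1.e+00] w 0.0531 gf 66.4260470867157 F [ 0.1 -0.7 -6. ] q7 1.24
shift [0.014 0.002 0.102] turn [-5.48189745e-06  2.67869640e-06 -9.09344025e-03]
```

Emit:
step_arm(
  rows=[
    [0,0.01,0,0.04,0,0,0],
    [0,0,0,0.03,0,0,0],
    [0,0,0,0.02,0,0,0],
    [0,0,0,0.01,0,0,0],
    [0,0,0,0,0,0,0],
    [0,0,0,0,0,0,0],
  ],
)

```text
t: 12.4
eef_pos: [0.5405, 0.1527, 0.1658]
tcp_rot: [0.0, 0.035, 0.999, 0.0]
wrist_force: [-2.0, 0.2, 3.8]
grip_width: 0.0537
grip_force: 67.2
```

```bash
python3 go.py .5403 .153 .1654 86.2
```

```text
t 12.4 pos [0.5405 0.1527 0.1658] phi 85.94 tilt [ 2.e-04  3.e-04 -1.e+00] w 0.0537 gf 67.15035438537598 F [-2.   0.2  3.8] q7 1.24
shift [0.002 0.003 0.004] turn [-1.87700198e-06  2.76293781e-06 -9.06837752e-03]
```

Emit:
step_arm(
  rows=[
    [0.7,0,0,0,0,0,0],
    [1,0,0,0,0,0,0],
    [1,0,0,0,0,0,0],
    [1,0,0,0,0,0,0],
    [1,0,0,-0.15,0,0,0],
    [1,0,0,-0.25,0,0,0],
    [1,0,0,-0.3,0,0,0],
    [1,0,0,-0.2,0,0,0],
  ],
)

```text
t: 13.2
eef_pos: [0.541, 0.1527, 0.2572]
tcp_rot: [0.001, 0.036, 0.999, 0.0]
wrist_force: [0.5, 0.7, 0.6]
grip_width: 0.0854
grip_force: 0.0
```

```bash
python3 go.py .530 -.090 .255 105
```

```text
t 13.2 pos [0.541  0.1527 0.2572] phi 85.93 tilt [ 1.9e-03  8.0e-04 -1.0e+00] w 0.0854 gf 0.0 F [0.5 0.7 0.6] q7 1.21
shift [-0.063 -2.429  0.02 ] turn [-1.25336850e-03  5.99018307e-04 -6.65751677e-01]
```

Emit:
step_arm(
  rows=[
    [0.8,0,-0.4,0,0,0,0],
    [0.6,0,-0.4,0,0,0,0],
    [0.6,-0.02,-0.4,0,0,0,0],
    [0.6,-0.02,-0.4,0,0,0,0],
    [0.6,-0.02,-0.4,0,0,0,0],
    [0.6,0,-0.4,0,0,0,-0.22],
    [0.6,0,0,0,0,0,-0.22],
    [0.6,0,0,0,0,0,-0.22],
  ],
)

```text
t: 14.0
eef_pos: [0.5291, -0.089, 0.2554]
tcp_rot: [0.0, -0.13, 0.992, -0.0]
wrist_force: [0.6, 0.8, 0.0]
grip_width: 0.0512
grip_force: 0.0
```

Emit:
step_arm(
  rows=[
    [0.6,0,0,0,0,0,0],
    [0.6,0,0,0,0,0,0],
  ],
  squeeze=25,
)

```text
t: 14.2
eef_pos: [0.5294, -0.0871, 0.2553]
tcp_rot: [0.0, -0.128, 0.992, 0.0]
wrist_force: [0.1, 0.2, 0.0]
grip_width: 0.0512
grip_force: 0.0
```

```bash
python3 go.py .5287 -.0893 .133 105
python3 - <<'E'
from h import *
from bench import vision
import pickle
D={n:vision.read_camera(n) for n in("scene","top")};pickle.dump(D,open("d4.pkl","wb"))
cv2.imwrite("pics/c5.png",np.hstack([cv2.resize(D["scene"]["pixels"][110:250,225:365],(400,400)),cv2.resize(D["top"]["pixels"][110:210,160:260],(400,400),interpolation=cv2.INTER_CUBIC)]))
t=D["top"];P=cloud(t);z=P[...,2]
w=P[140:195,175:235].reshape(-1,3);b=w[(w[:,2]>.18)&(w[:,2]<.195)&(w[:,1]>.09)];print(len(b),cv2.minAreaRect(b[:,:2].astype(np.float32)),b.mean(0))
b=w[(w[:,2]>.115)&(w[:,2]<.14)&(w[:,1]>.09)];print(len(b),cv2.minAreaRect(b[:,:2].astype(np.float32)) if len(b)>5 else 0)
E
```

```text
t 14.2 pos [ 0.5294 -0.0871  0.2553] phi 104.69 tilt [ 1.e-04  1.e-04 -1.e+00] w 0.0512 gf 0.0 F [0.1 0.2 0. ] q7 1.98
shift [ 0.012 -0.02   1.223] turn [-1.34361640e-06  7.51203471e-07 -1.06842350e-02]
84 ((0.5397128462791443, 0.15205256640911102), (0.05224302038550377, 0.016512801870703697), 85.79522705078125) [0.53979061 0.15200513 0.18849363]
231 ((0.5399770736694336, 0.15248872339725494), (0.0761304423213005, 0.050721291452646255), 85.8155288696289)
```

View pics/c5.png

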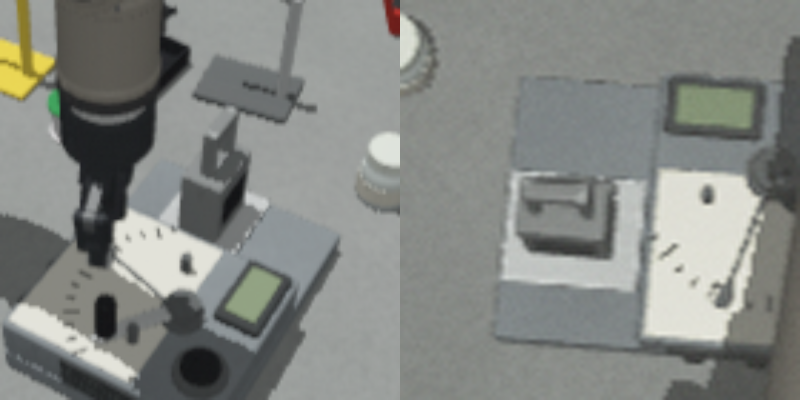

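Pack stands square in the middle of the plate, (0.540, 0.1525) measured; lever is still at zero. Now the lever.

Emit:
step_arm(
  rows=[
    [0.6,0.01,-0.02,0.3,0,0,0],
    [0.6,0,0,0.3,0,0,0],
    [0.6,0,0,0.3,0,0,0],
    [0.6,0,0,0.3,0,0,0],
    [0.6,0,0,0,0,0,0],
    [0,0,0,0,0,0,0],
    [0,0,0,0,0,0,0],
    [0,0,0,0,0,0,0],
  ],
)

```text
t: 15.1
eef_pos: [0.5299, -0.0887, 0.137]
tcp_rot: [0.001, -0.129, 0.992, 0.0]
wrist_force: [-2.1, 2.8, 4.1]
grip_width: 0.0207
grip_force: 26.7
```

```bash
python3 go.py
python3 - <<'E'
import numpy as np
c=np.array([.5825,-.0235]);phi=np.radians(104.7);X=np.array([-np.sin(phi),np.cos(phi)]);Y=np.array([np.cos(phi),np.sin(phi)])
A=np.radians(np.linspace(231.0,159.7,9));p=c+.085*np.c_[np.cos(A),np.sin(A)]
d=np.diff(p,axis=0);print(p[0],p[-1]);print(np.c_[d@X,d@Y].round(4)*10)
E
```

```text
t 15.1 pos [ 0.5299 -0.0887  0.137 ] phi 104.87 tilt [ 2.4e-03  9.0e-04 -1.0e+00] w 0.0207 gf 26.716933432035148 F [-2.1  2.8  4.1] q7 2.05
[ 0.52900777 -0.08955741] [0.50277944 0.00598953]
[[ 0.07   0.112]
 [ 0.051  0.122]
 [ 0.032  0.128]
 [ 0.012  0.132]
 [-0.009  0.132]
 [-0.029  0.129]
 [-0.049  0.123]
 [-0.067  0.114]]
```

Emit:
step_arm(
  rows=[
    [0,0.07,0.11,0,0,0,0],
    [0,0.05,0.12,0,0,0,0],
    [0,0.03,0.13,0,0,0,0],
    [0,0.01,0.13,0,0,0,0],
    [0,-0.01,0.13,0,0,0,0],
    [0,-0.03,0.13,0,0,0,0],
    [0,-0.05,0.12,0,0,0,0],
    [0,0,0,0,0,0,0],
  ],
)

```text
t: 15.9
eef_pos: [0.4998, -0.0068, 0.1364]
tcp_rot: [0.001, -0.129, 0.992, -0.0]
wrist_force: [-2.4, -1.1, 7.1]
grip_width: 0.021
grip_force: 28.7
```

Emit:
step_arm(
  rows=[
    [0,0,0,0,0,0,0],
  ],
)

```text
t: 16.0
eef_pos: [0.4998, -0.0071, 0.1364]
tcp_rot: [0.001, -0.129, 0.992, 0.0]
wrist_force: [-2.5, 0.0, 6.1]
grip_width: 0.0207
grip_force: 28.8
```

```bash
python3 go.py .5028 .006 .135
```

```text
t 16.0 pos [ 0.4998 -0.0071  0.1364] phi 104.83 tilt [ 1.e-03  5.e-04 -1.e+00] w 0.0207 gf 28.784503515344113 F [-2.5  0.   6.1] q7 1.87
shift [-0.062  0.119  0.014] turn
```

Emit:
step_arm(
  rows=[
    [0,-0.03,0.06,0,0,0,0],
    [0,-0.03,0.06,0,0,0,0],
    [0,0,0,0,0,0,0],
    [0,0,0,0,0,0,0],
  ],
)

```text
t: 16.4
eef_pos: [0.5027, 0.005, 0.1363]
tcp_rot: [0.001, -0.128, 0.992, -0.0]
wrist_force: [-2.8, -2.1, 5.4]
grip_width: 0.0209
grip_force: 27.9
```

```bash
python3 go.py .5028 .006 .135
```

```text
t 16.4 pos [0.5027 0.005  0.1363] phi 104.74 tilt [ 1.4e-03 -2.0e-04 -1.0e+00] w 0.0209 gf 27.899681157432497 F [-2.8 -2.1  5.4] q7 1.85
shift [-0.003  0.009  0.013] turn
```

Emit:
step_arm(
  rows=[
    [0,0,0.01,0,0,0,0],
    [0,0,0,0,0,0,0],
    [0.6,0,0,0,0,0,0],
    [0.6,0,0,0,0,0,0],
    [0.6,0,0,0,0,0,0],
    [0.6,0,0,-0.25,0,0,0],
    [0.6,0,0,-0.35,0,0,0],
    [0.6,0,0,-0.4,0,0,0],
  ],
)

```text
t: 17.2
eef_pos: [0.5014, 0.0073, 0.2356]
tcp_rot: [-0.001, -0.13, 0.992, -0.0]
wrist_force: [0.3, -0.2, -0.2]
grip_width: 0.0513
grip_force: 0.0
```

```bash
python3 go.py .627 -.0815 .235
```

```text
t 17.2 pos [0.5014 0.0073 0.2356] phi 104.89 tilt [-2.4e-03 -6.0e-04 -1.0e+00] w 0.0513 gf 0.0 F [ 0.3 -0.2 -0.2] q7 1.78
shift [-0.985 -1.181  0.004] turn
```

Emit:
step_arm(
  rows=[
    [0.3,-0.1,-0.4,0,0,0,0],
    [0,-0.1,-0.4,0,0,0,0],
    [0,-0.1,-0.4,0,0,0,0],
    [0,-0.1,-0.4,0,0,0,0],
    [0,-0.1,-0.4,0,0,0,0],
    [0,-0.1,-0.4,0,0,0,0],
    [0,0,0,0,0,0,0],
  ],
)

```text
t: 17.9
eef_pos: [0.6225, -0.2157, 0.2351]
tcp_rot: [0.0, -0.126, 0.992, -0.002]
wrist_force: [-0.1, 0.5, 0.6]
grip_width: 0.0002
grip_force: 0.0
```

```bash
python3 go.py .627 -.0815 .235
python3 - <<'E'
from h import *
from bench import vision
import pickle
D={n:vision.read_camera(n) for n in("scene","top")};pickle.dump(D,open("d5.pkl","wb"))
cv2.imwrite("pics/c6.png",np.hstack([cv2.resize(D["scene"]["pixels"][150:270,210:330],(400,400),interpolation=cv2.INTER_CUBIC),cv2.resize(D["top"]["pixels"][125:205,210:290],(400,400),interpolation=cv2.INTER_CUBIC)]))
E
```

```text
t 17.9 pos [ 0.6225 -0.2157  0.2351] phi 104.51 tilt [ 7.0e-04 -4.1e-03 -1.0e+00] w 0.0002 gf 0.0 F [-0.1  0.5  0.6] q7 2.24
shift [-0.38   1.288 -0.005] turn
```

View pics/c6.png

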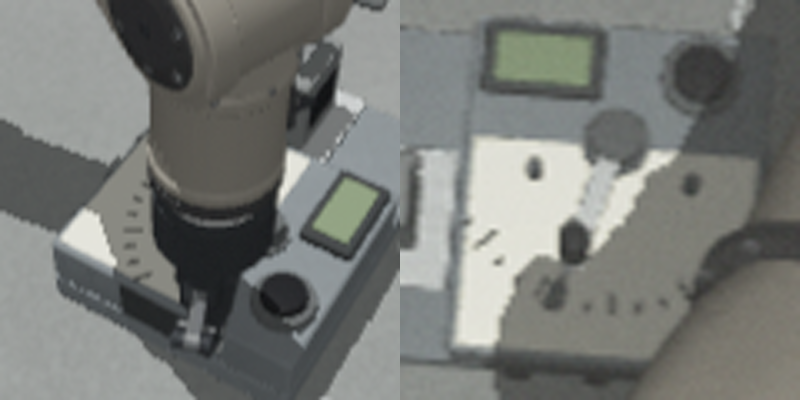

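Run:
```python
from h import *
import pickle
for k in(0,5):
    t=pickle.load(open(f"d{k}.pkl","rb"))["top"];g=cv2.cvtColor(t["pixels"],cv2.COLOR_BGR2GRAY).astype(int)
    if k==5: print(g[153:181,240:260])
    else: print("init grip"); print(g[164:180,246:262])
t=pickle.load(open("d5.pkl","rb"))["top"]
f=lambda x,y,h: ray(t,210+(x-400)/5-.4,125+y/5-.4,h)
pv=f(617,138,.1)
for n,q in(("grip",f(574,237,.15)),("head",f(553,293,.088)),("armout",f(590,219,.099)),("armin",f(606,170,.099))):
    d=q-pv;e=q-[.5825,-.0235,0];print(n,q.round(4),np.hypot(*d[:2]).round(4),np.degrees(np.arctan2(d[1],d[0]))%360,np.degrees(np.arctan2(e[1],e[0]))%360)
```

```text
init grip
[[224 206 136 175 224 216 195 196 197 195 211 224 224 224 224 226]
 [225 196 115 174 225 218 203 198 200 189 203 225 225 224 223 223]
 [217 175 146 203 224 219 204 198 200 194 210 225 224 224 226 224]
 [200 126 173 222 224 217 202 197 198 189 203 225 224 223 225 224]
 [196 151 209 223 224 217 197 198 199 187 201 225 225 223 225 225]
 [177 174 224 225 225 213 186 200 199 187 199 224 224 225 224 225]
 [125 176 226 225 226 212 161 134 135 164 215 225 224 225 225 226]
 [146 203 226 226 227 201 116  89  84  96 176 226 225 226 225 224]
 [173 223 225 225 206 133  88  79  78  75  99 180 225 226 225 225]
 [210 225 225 227 200 116  77  78  79  75  78 114 193 226 225 226]
 [224 225 226 227 198 100  77  81  80  81  75 130 202 226 225 226]
 [226 226 225 226 212 147  77  81  81  81  78 132 206 226 225 227]
 [226 225 225 226 213 154  73  75  77  80  76 136 207 225 226 226]
 [227 225 226 227 222 188  72  69  73  76  79 166 223 225 226 226]
 [226 226 227 225 226 195  83  72  72  69 101 182 226 226 225 226]
 [227 225 225 225 225 208 151 120  84  98 138 203 226 226 225 225]]
[[194 186 176 168
[... 1961 characters left out ...]
61  57  93 122 128 125 128 127 126 126 126 126 126
  126 126]
 [137 134  98  71  61  62  92 125 127 128 127 126 126 125 125 124 125 127
  124 126]
 [128 126 115 110 116 127 144 127 129 129 126 127 127 126 126 124 127 127
  124 126]
 [125 122 111 108 121 125 132 127 127 124 126 123 124 126 128 127 125 126
  124 128]
 [123 106  93 110 127 129 128 126 126 129 128 130 127 127 125 128 126 127
  125 128]]
grip [0.5028 0.0051 0.15  ] 0.084 160.57096493005778 160.2709745582791
head [0.4758 0.019  0.088 ] 0.1142 158.48782969926665 158.27875451942248
armout [ 0.5254 -0.0053  0.099 ] 0.0592 162.79411097904708 162.34600949174921
armin [ 0.5597 -0.0157  0.099 ] 0.0234 162.17920860989636 161.0804624672965
```

Lever arm slope and grip (crop 574,237) agree with the pointer (head at crop 553,293): about 160.0° against 159.5°, well within 4°. Button at crop (700,70).

Emit:
step_arm(
  rows=[
    [0,-0.1,0.32,0,0,0,0],
    [0,-0.1,0.32,0,0,0,0],
    [0,-0.1,0.32,0,0,0,0],
    [0,-0.08,0.32,0,0,0,0],
    [0,0,0,0.3,0,0,0],
    [0,0,0,0.3,0,0,0],
    [0,0,0,0.3,0,0,0],
    [0,0,0,0,0,0,0],
  ],
)

```text
t: 18.8
eef_pos: [0.6223, -0.0733, 0.1414]
tcp_rot: [-0.004, -0.131, 0.991, 0.001]
wrist_force: [-0.5, 0.3, -0.4]
grip_width: -0.0001
grip_force: 0.0
```

Emit:
step_arm(
  rows=[
    [0,0,0,0,0,0,0],
  ],
)

```text
t: 18.9
eef_pos: [0.6254, -0.0749, 0.1456]
tcp_rot: [-0.0, -0.13, 0.992, 0.0]
wrist_force: [-0.1, -1.0, 0.2]
grip_width: 0.0
grip_force: 0.0
```

```bash
python3 go.py .627 -.0815 .117
```

```text
t 18.9 pos [ 0.6254 -0.0749  0.1456] phi 104.93 tilt [-9.e-04  6.e-04 -1.e+00] w 0.0 gf 0.0 F [-0.1 -1.   0.2] q7 2.05
shift [ 0.001 -0.069  0.286] turn
```

Emit:
step_arm(
  rows=[
    [0,0,-0.07,0,0,0,0],
    [0,0,0,0.12,0,0,0],
    [0,0,0,0.06,0,0,0],
    [0,0,0,0.05,0,0,0],
    [0,0,0,0.04,0,0,0],
    [0,0,0,0,0,0,0],
    [0,0,0,0,0,0,0],
  ],
)

```text
t: 19.6
eef_pos: [0.6274, -0.0829, 0.1185]
tcp_rot: [-0.0, -0.129, 0.992, 0.0]
wrist_force: [-2.4, -0.2, 4.2]
grip_width: 0.0001
grip_force: 2.3
```

```bash
python3 go.py .627 -.0815 .117
```

```text
t 19.6 pos [ 0.6274 -0.0829  0.1185] phi 104.85 tilt [-4.e-04  1.e-04 -1.e+00] w 0.0001 gf 2.2978108003735542 F [-2.4 -0.2  4.2] q7 2.08
shift [-0.     0.015  0.015] turn
```

Force about 4 N; push further until it bottoms out.

Emit:
step_arm(
  rows=[
    [0,0,0,0.03,0,0,0],
    [0,0,0,0.03,0,0,0],
    [0,0,0,0,0,0,0],
    [0,0,0,0,0,0,0],
  ],
)

```text
t: 20.0
eef_pos: [0.6277, -0.0831, 0.1174]
tcp_rot: [0.001, -0.129, 0.992, 0.001]
wrist_force: [-17.3, 2.8, 42.7]
grip_width: 0.0002
grip_force: 21.4
```

```bash
python3 go.py
```

```text
t 20.0 pos [ 0.6277 -0.0831  0.1174] phi 104.81 tilt [ 9.0e-04  2.1e-03 -1.0e+00] w 0.0002 gf 21.40371675370261 F [-17.3   2.8  42.7] q7 2.08
```

Emit:
step_arm(
  rows=[
    [0,0,0,-0.1,0,0,0],
    [0,0,0,-0.3,0,0,0],
    [0,0,0,-0.4,0,0,0],
    [0,0,0,-0.4,0,0,0],
    [0,0,-0.4,0,0,0,0],
    [0,0,-0.45,0,0,0,0],
    [0,0,-0.45,0,0,0,0],
    [0,0,-0.45,0,0,0,0],
  ],
)

```text
t: 20.8
eef_pos: [0.6728, -0.2532, 0.2321]
tcp_rot: [0.0, -0.13, 0.992, 0.0]
wrist_force: [1.4, 0.2, 0.2]
grip_width: 0.0001
grip_force: 0.0
```

Emit:
step_arm(
  rows=[
    [0,0,-0.3,0,0,0,0],
    [0,0,0,0,0,0,0],
    [0,0,0,0,0,0,0],
  ],
)

```text
t: 21.1
eef_pos: [0.6798, -0.2815, 0.2315]
tcp_rot: [-0.0, -0.129, 0.992, 0.0]
wrist_force: [-0.6, -0.6, -0.9]
grip_width: 0.0001
grip_force: 0.0
```

```bash
python3 go.py
python3 - <<'E'
from h import *
from bench import vision
D={n:vision.read_camera(n) for n in("scene","top")}
cv2.imwrite("pics/c7.png",np.hstack([cv2.resize(D["scene"]["pixels"][90:290,210:410],(400,400),interpolation=cv2.INTER_CUBIC),cv2.resize(D["top"]["pixels"][125:215,180:270],(400,400),interpolation=cv2.INTER_CUBIC)]))
P=cloud(D["top"]);print(np.median(P[138:142,268:272,2]))
E
```

```text
t 21.1 pos [ 0.6798 -0.2815  0.2315] phi 104.77 tilt [-8.e-04  4.e-04 -1.e+00] w 0.0001 gf 0.0 F [-0.6 -0.6 -0.9] q7 2.33
0.10414905855618087
```

View pics/c7.png

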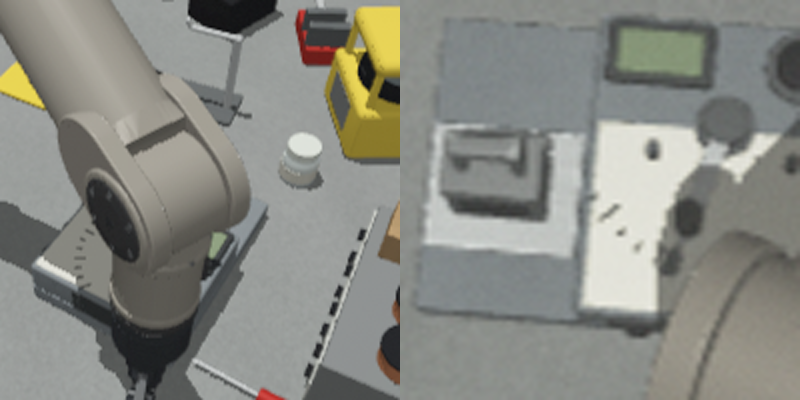

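Pack still square on the plate (top crop 495,170), lever grip (688,215) and pointer head (668,262) in line with the hinge (724,125), button up again.

```bash
python3 -c "
from bench import ctrl
print(ctrl.job_done())"
```

```text
the job is handed in; nothing more can be done
None
```

The load test is done and handed in at about 21 s of the 72 s allowed; no verdict came back. The pack stands square in the middle of the plate, the lever lines up with the set pointer to about 1° by the images, and the button was pressed until it bottomed out and is up again.

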